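# Set the bench magnifier over a tonometer prism

### The job

The tonometer prism standing in the small steel tray is to be checked for scratches. With one finger push the bench magnifier's arm round until the middle of its lens is straight above the prism, then push the clamp lever on top of the post clockwise (seen from above) until it is fully tight, so that the lens stays there. Push gently, grip nothing, keep your fingers off the lens glass, and leave the tray with the prism and the things round it where they stand.

Things in the scene. Friction and masses are not known exactly. Their poses are not given: they have to be found in the camera images.
- magnifier_stand: the stand of the bench magnifier: a grey round foot (151 mm across, 22 mm high at the post) with an upright steel post (18 mm thick) in its middle, topped by a thin stud whose tip is 181 mm above the worktop. It is fixed. Origin on the post's axis at the worktop; z up along the post, x in the direction in which the arm points at joint value 0
- magnifier_arm (a joint): swing of the arm about the post in rad; 0 along the x axis of magnifier_stand, growing counter-clockwise seen from above; range -1.3 to 1.3. It turns against a steady friction of 0.22 N m and stays where it is left. The arm is level, 130 mm above the worktop: a white hub of 18 mm radius round the post (112 to 148 mm high), then a bare steel bar, 13 mm thick, from 30 to 109 mm from the axis (the place to push), then the round white lens head
- bar_mid (a point): point on the centre line of the steel bar of the arm, 70 mm from the post's axis and 130 mm above the worktop; its x points outward along the bar
- lens_center (a point): centre of the magnifying lens, on the arm, 180 mm from the post's axis and 130 mm above the worktop. The lens head is a white ring of 124 mm outer diameter, 17 mm high, round a clear glass of 107 mm (10 mm thick at its middle), which must not be touched
- clamp (a joint): clamp lever on top of the post, rad: 0 fully loose, 1.3 hard up against its stop (tight); grows as the lever turns clockwise seen from above. At value q it points to 4.014 - q rad, counter-clockwise from the x axis of magnifier_stand, so it lies on the side of the post away from the arm. It turns against a steady friction of 0.14 N m and stays where it is left
- lever_grip (a point): point on the black handle of the clamp lever, on its centre line, 50 mm from the post's axis and 171 mm above the worktop. The handle is round, 12 mm thick, reaches from 24 to 75 mm from the axis and rises outward from 167 to 174 mm (centre line); below it there is free space down to the foot; x of the frame points outward along the lever
- prism_center (a point): centre of the tonometer prism, a small whitish plastic cone-shaped piece, 20 mm across and 21 mm high, standing loose in the middle of the tray
- tray: shallow steel instrument tray, 91 x 126 mm, 16 mm high, floor 4 mm thick, loose; origin at the centre of its underside, on the worktop. It holds the prism and stands under the path of the lens on one side or the other
- lens_pot: black round screw pot for a contact lens, 66 mm across, 33 mm high, loose; origin at the centre of its underside; it stands under the path of the lens on the other side from the tray
- loupe: small black round loupe, 32 mm across, 20 mm high, loose; origin at the centre of its underside
- dropper: white dropper bottle, 25 mm across, 88 mm high, loose; origin at the centre of its underside

How it is judged:
By the outcome, as a careful person would: the job done as asked, in the order asked, and still so for the second after the job is handed in, with the robot touching nothing.
It also fails if it takes over 61 s, if anything falls off the work surface, if the arm or the gripper's body presses on something with over 40 N, if the wrist force passes 120 N, or if a joint passes its speed limit or range.

### The arm

A 7-joint arm with a two-finger parallel gripper is mounted at the origin on a cart in front of the work surface, level with it; the furniture and walls round the work are solid. World frame = base frame: x ahead of the robot, y to its left, z up, the work surface at z = 0. Lengths are in m, angles in rad, forces in N, time in s.
With the tool pointing down it reaches from about 0.35 to 0.9 m from the base axis. Payload 7.2 kg.
Tool frame: the origin (TCP) lies midway between the tips of the shut fingers; the grasp point (between the pads) lies 19 mm behind it (r.grasp_offset is the distance from the TCP to the grasp point, in m); x points along the fingers, y is the direction in which the jaws open and shut, and the axes are right-handed (so a half turn about x gives the same grasp; the last joint's range is limited). The gripper opens to 88 mm and grips with 3 to 60 N. Pads are 20 mm wide; open, the fingers measure 115 mm over their backs; the gripper's body (75 mm by 178 mm) begins 61 mm behind the grasp point.
Start: joints at [1.216, 0.411, -0.013, 1.596, 0.006, 1.134, -0.082], TCP at [0.177, -0.599, 0.223] pointing down, gripper open.
Joint ranges: [-2.95, 2.95], [-0.29, 1.99], [-1.47, 1.44], [0.14, 2.54], [-1.03, 4.17], [0.13, 1.85], [-2.86, 2.86]. Speed limits (rad/s): [2.39, 2.39, 3.01, 3.01, 3.14, 3.14, 3.14].

### API

Orientations are given as a unit quaternion [w, x, y, z].
In Python, from cell import r, get_image gives the robot as it stands.
- The arm moves only by the shell command python3 -m jog 'ROWS' [FORCE]. ROWS is JSON, a list of rows, each an object of numbers: "claw": the finger opening in mm, from 0 to 87.8; "dx", "dy", "dz": the shift along the world's x, y, z in mm; "twist": the turn about the world's z in rad. A call has 1 to 20 rows; each row shifts and turns the commanded pose from where the row before left it; what a row does not reach is not made up. A row lasts 1/10 s, in which the tool goes at most 50 mm and 8.59 degrees, less where a joint would pass 70% of its speed; a pose out of reach is approached as far as the arm can. A call is refused whole if a number of a shift passes 50 or a number of a turn 0.15, either way. A call with a gripper value outside its range is refused whole. The fingers move at their own pace and stop on an object; FORCE is the grip in N (left out, the last holds). Time passes only in rows, so rows that do not move let the fingers close. It gives the time, the measured TCP pose, the force and the opening at its end, in the units of the state.
- r.state(): the state, without advancing time (a new reading comes with each control period).
- get_image(name): name is "side" or "top" or "wrist"; returns a dict with "color" (384x512x3 uint8, red, green, blue), "intrinsics" (3x3 intrinsics, pixels), "R" (3x3) and "t" (3): a world point X has camera coordinates R X + t; the wrist camera has in their place "mount" (4x4, takes a point from camera to tool coordinates, whose origin is the TCP and whose axes are the tool frame's). Camera axes: x right, y down, z forward; pixel columns grow to the right and rows downward; lengths in m; the calibration is good to about 2 mm. A picture is of the moment at which its call begins: read the wrist's pose just before it. There is no depth.
- r.finish_job(): hands the job in, once; it reports no verdict.
The state is a dict: "t": time; "qpos": joint angles; "qvel": joint speeds; "joint_efforts": joint torques, N m; "ee_pos": TCP position; "tool_rot": TCP orientation; "wrist_force": force on the tool from outside, world axes, zero at the start; "ft_torque": the same for the moment, N m; "finger_gap": finger opening in m.
Only numpy, scipy, OpenCV 4.12 (cv2) and the standard library are available. Lean on these libraries where they do the work, as an engineer would, in place of code of your own. Each camera call takes 0.05 s, during which the arm holds its last target.

## Working session

There is one attempt and no reset: what is moved stays moved. The work goes in short steps, Python scripts to look and compute and a shell command to move; the robot and the scene stay as the last step left them, time stands still between calls to the robot, and variables do not carry over. Pictures are saved under pics/ and viewed, and the job is handed in when it is done.

```bash
ls; mkdir -p pics; python3 - <<'E'
from cell import r,get_image
import cv2,json
s=r.state();print({k:s[k] for k in('t','ee_pos','tool_rot','finger_gap','wrist_force')})
for n in('side','top','wrist'):
    d=get_image(n);cv2.imwrite(f'pics/{n}0.png',d['color'][:,:,::-1])
    print(n,d['intrinsics'],d.get('R'),d.get('t'),d.get('mount'))
E
```

```text
pics
{'t': 0.0, 'ee_pos': array([ 0.17661202, -0.59898522,  0.22179057]), 'tool_rot': array([-0.10049008, -0.69972355, -0.10163366,  0.69997092]), 'finger_gap': 0.08777495710791706, 'wrist_force': array([1.1727174 , 0.02365325, 0.13199629])}
side [[452.94514572   0.         266.71227696]
 [  0.         452.94514572 197.49757342]
 [  0.           0.           1.        ]] [[-0.99542625 -0.09458489 -0.01342679]
 [-0.05386632  0.67177329 -0.73879569]
 [ 0.07889867 -0.73469337 -0.6737957 ]] [ 0.65073768 -0.10670545  1.15563335] None
top [[424.67801637   0.         258.92306733]
 [  0.         424.67801637 188.83749223]
 [  0.           0.           1.        ]] [[-5.45742407e-03 -9.99984961e-01  5.43227497e-04]
 [-9.89709784e-01  5.32366984e-03 -1.42990216e-01]
 [ 1.42985174e-01 -1.31799582e-03 -9.89723953e-01]] [0.34609643 0.60977067 0.87061193] None
wrist [[271.12306516   0.         256.30677738]
 [  0.         271.12306516 193.1281953 ]
 [  0.           0.           1.        ]] None None [[ 1.78312471e-04 -2.69024752e-01  9.63133247e-01 -1.62119824e-01]
 [ 9.99999842e-01 -4.65986769e-04 -3.15298448e-04  6.88852634e-04]
 [ 5.33630437e-04  9.63133151e-01  2.69024626e-01 -7.34200306e-02]
 [ 0.00000000e+00  0.00000000e+00  0.00000000e+00  1.00000000e+00]]
```

View pics/side0.png

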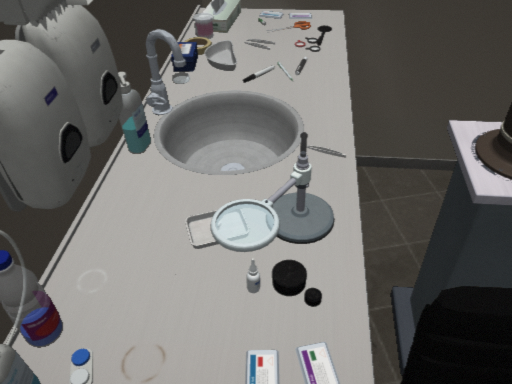

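View pics/top0.png

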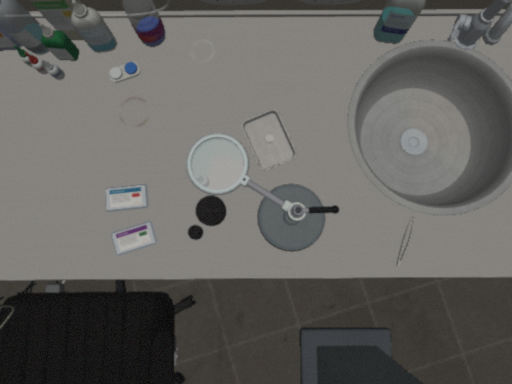

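View pics/wrist0.png

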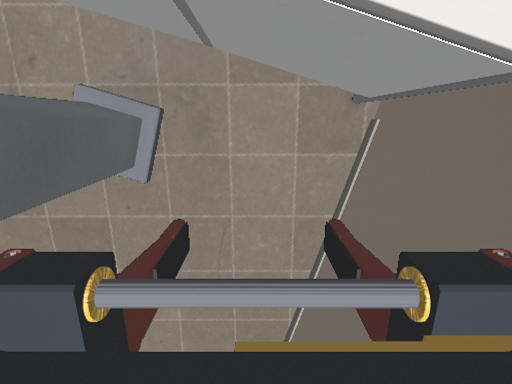

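```bash
python3 - <<'E'
import cv2
a=cv2.imread('pics/top0.png');b=cv2.imread('pics/side0.png')
cv2.imwrite('pics/topc.png',cv2.resize(a[100:260,170:360],None,fx=4,fy=4,interpolation=cv2.INTER_CUBIC)[:600])
cv2.imwrite('pics/sidec.png',cv2.resize(b[120:310,180:370],None,fx=3.1,fy=3.1,interpolation=cv2.INTER_CUBIC))
E
```

```text
(no output)
```

View pics/topc.png

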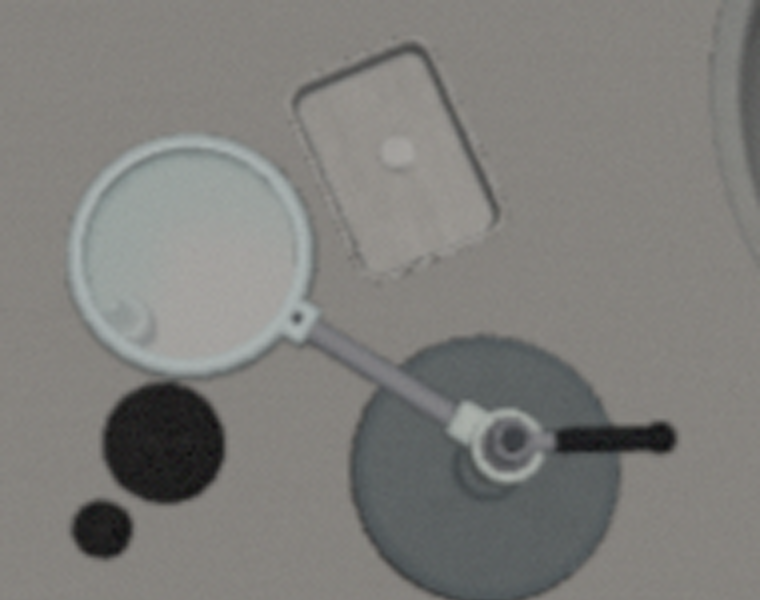

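View pics/sidec.png

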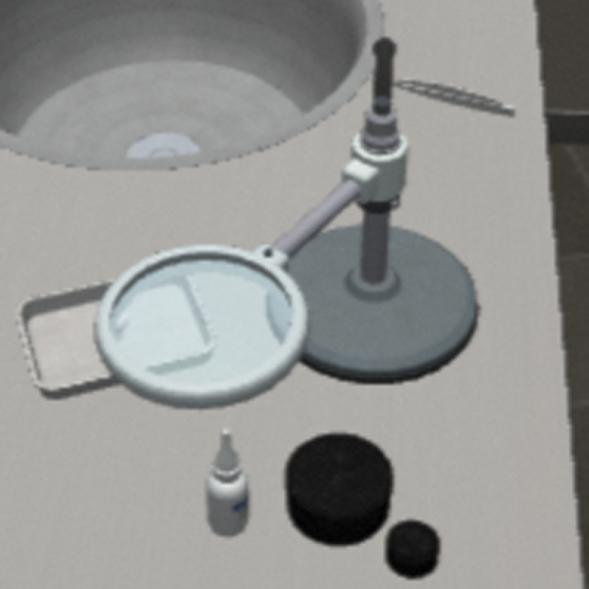

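```bash
cat > h.py <<'E'
import numpy as np
from cell import r,get_image
def proj_ray(d,uv,z):
    K,R,t=d['intrinsics'],np.array(d['R']),np.array(d['t'])
    v=R.T@np.linalg.solve(K,[uv[0],uv[1],1.]);c=-R.T@t
    return c+v*(z-c[2])/v[2]
def pix(d,X):
    K,R,t=d['intrinsics'],np.array(d['R']),np.array(d['t'])
    p=K@(R@np.array(X)+t);return p[:2]/p[2]
E
python3 - <<'E'
from h import *
d=get_image('top');s=get_image('side')
f=lambda u,v:((u+.5)/4-.5+170,(v+.5)/4-.5+100)
g=lambda u,v:((u+.5)/3.1-.5+180,(v+.5)/3.1-.5+120)
P={}
for n,u,v,z in[('stud',513,440,.181),('hubtop',508,444,.148),('lens',190,256,.1385),('foot',486,468,.012),('prism',398,153,.025),('prismbase',398,156,.01),('levertip',660,437,.174),('tray',396,160,.016),('pot',164,442,.033),('loupe',102,528,.02),('dropper',130,322,.06)]:
    P[n]=proj_ray(d,f(u,v),z);print(n,P[n].round(4))
for n,u,v,z in[('lens',202,325,.1385),('lever end',385,47,.174),('foot',372,305,.012),('pot',338,470,.033)]:
    print('side',n,proj_ray(s,g(u,v),z).round(4))
st=P['stud'][:2]
for n in('lens','prism','prismbase','levertip','tray','pot','loupe','dropper'):
    w=P[n][:2]-st;print(n,np.hypot(*w).round(4),np.arctan2(w[1],w[0]).round(4))
E
```

```text
stud [0.5533 0.2725 0.181 ]
hubtop [0.5546 0.2719 0.148 ]
lens [0.6479 0.4239 0.1385]
foot [0.5539 0.272  0.012 ]
prism [0.7294 0.3193 0.025 ]
prismbase [0.7317 0.3189 0.01  ]
levertip [0.555  0.2046 0.174 ]
tray [0.7277 0.3202 0.016 ]
pot [0.5672 0.4475 0.033 ]
loupe [0.5217 0.4822 0.02  ]
dropper [0.6286 0.4631 0.06  ]
side lens [0.6492 0.4338 0.1385]
side lever end [0.5552 0.2024 0.174 ]
side foot [0.5548 0.2829 0.012 ]
side pot [0.5694 0.4469 0.033 ]
lens 0.1785 1.0123
prism 0.1822 0.2598
prismbase 0.1843 0.2546
levertip 0.068 -1.5462
tray 0.1808 0.267
pot 0.1755 1.4915
loupe 0.212 1.7207
dropper 0.2049 1.1947
```

```bash
python3 -m jog '[{"claw":0,"dz":20},{"dz":30},{"dz":30,"twist":0.14,"dx":40,"dy":10},{"dx":40,"dy":15,"twist":0.14}]' 10; python3 - <<'E'
from h import *
from scipy.spatial.transform import Rotation as Ro
s=r.state();q=s['tool_rot'];print(s['qpos'].round(3),s['ee_pos']);print(Ro.from_quat(np.roll(q,-1)).as_matrix().round(3),s['finger_gap'])
E
```

```text
[ 1.216  0.411 -0.013  1.597  0.006  1.134 -0.082] [ 0.17670247 -0.59926141  0.22225329]
[[-0.     0.283 -0.959]
 [ 0.001 -0.959 -0.283]
 [-1.    -0.001  0.   ]] 0.0880046671547155validation failed for argument at $[0]...
```

```bash
python3 -m jog '[{"claw":0,"dx":0,"dy":0,"dz":20,"twist":0}]' 10; echo; python3 -m jog '[{"claw":0,"dx":0,"dy":0,"dz":20,"twist":0}]'
```

```text
t: 0.35
ee_pos: [0.1763, -0.5979, 0.24]
tool_rot: [-0.099, -0.699, -0.103, 0.7]
wrist_force: [0.7, -0.3, -0.3]
finger_gap: 0.0823

t: 0.45
ee_pos: [0.1766, -0.599, 0.2624]
tool_rot: [-0.1, -0.7, -0.102, 0.7]
wrist_force: [-0.4, 0.4, -0.0]
finger_gap: 0.0752
```

```bash
python3 - <<'E'
from h import *
p=r.state()['ee_pos'][:2];h0=np.arctan2(p[1],p[0]);r0=np.hypot(*p);h1=np.arctan2(.354,.558);r1=np.hypot(.558,.354)
k=np.linspace(0,1,29);h=h0+(h1-h0)*k;R=r0+(r1-r0)*k
P=np.c_[R*np.cos(h),R*np.sin(h)]*1000
c=np.round(P);print(np.diff(c,axis=0).astype(int).tolist())
E
```

```text
[[39, 12], [39, 14], [38, 17], [37, 19], [35, 22], [34, 25], [32, 26], [31, 29], [29, 30], [27, 33], [24, 34], [22, 36], [20, 37], [18, 39], [14, 40], [13, 41], [9, 41], [7, 42], [4, 43], [1, 43], [-2, 43], [-4, 43], [-8, 42], [-10, 42], [-13, 42], [-16, 40], [-18, 40], [-21, 38]]
```

```bash
python3 -m jog '[{"claw":0,"dx":39,"dy":12,"dz":20,"twist":0.082},{"claw":0,"dx":39,"dy":14,"dz":15,"twist":0.082},{"claw":0,"dx":38,"dy":17,"dz":0,"twist":0.082},{"claw":0,"dx":37,"dy":19,"dz":0,"twist":0.082},{"claw":0,"dx":35,"dy":22,"dz":0,"twist":0.082},{"claw":0,"dx":34,"dy":25,"dz":0,"twist":0.082},{"claw":0,"dx":32,"dy":26,"dz":0,"twist":0.082},{"claw":0,"dx":31,"dy":29,"dz":0,"twist":0.082}]'; python3 -c "
from h import *
s=r.state();print(s['qpos'].round(3),s['finger_gap'])"
```

```text
t: 1.25
ee_pos: [0.4629, -0.4345, 0.2974]
tool_rot: [-0.322, -0.629, -0.322, 0.63]
wrist_force: [-0.8, -0.4, 0.6]
finger_gap: 0.0115
[ 0.849  0.394 -0.243  1.454  0.096  1.306 -0.026] 0.011453731181555633
```

```bash
python3 -m jog '[{"claw":0,"dx":29,"dy":30,"dz":0,"twist":0.082},{"claw":0,"dx":27,"dy":33,"dz":0,"twist":0.082},{"claw":0,"dx":24,"dy":34,"dz":0,"twist":0.082},{"claw":0,"dx":22,"dy":36,"dz":0,"twist":0.082},{"claw":0,"dx":20,"dy":37,"dz":0,"twist":0.082},{"claw":0,"dx":18,"dy":39,"dz":0,"twist":0.082},{"claw":0,"dx":14,"dy":40,"dz":0,"twist":0.082},{"claw":0,"dx":13,"dy":41,"dz":0,"twist":0.082},{"claw":0,"dx":9,"dy":41,"dz":0,"twist":0.082},{"claw":0,"dx":7,"dy":42,"dz":0,"twist":0.082},{"claw":0,"dx":4,"dy":43,"dz":0,"twist":0.082},{"claw":0,"dx":1,"dy":43,"dz":0,"twist":0.082}]'; python3 -m jog '[{"claw":0,"dx":-2,"dy":43,"dz":0,"twist":0.082},{"claw":0,"dx":-4,"dy":43,"dz":0,"twist":0.082},{"claw":0,"dx":-8,"dy":42,"dz":0,"twist":0.082},{"claw":0,"dx":-10,"dy":42,"dz":0,"twist":0.082},{"claw":0,"dx":-13,"dy":42,"dz":0,"twist":0.082},{"claw":0,"dx":-16,"dy":40,"dz":0,"twist":0.082},{"claw":0,"dx":-18,"dy":40,"dz":0,"twist":0.082},{"claw":0,"dx":-21,"dy":38,"dz":0,"twist":0.082},{"claw":0,"dx":0,"dy":0,"dz":0,"twist":0}]'; python3 -c "
from h import *
import cv2
s=r.state();print(s['qpos'].round(3),s['ee_pos'],s['finger_gap'])
for n in('top','wrist'): cv2.imwrite(f'pics/{n}1.png',get_image(n)['color'][:,:,::-1])"
```

```text
t: 2.45
ee_pos: [0.6499, 0.0251, 0.2974]
tool_rot: [0.581, 0.403, 0.581, -0.403]
wrist_force: [0.6, 0.2, -0.2]
finger_gap: -0.0001
t: 3.35
ee_pos: [0.5525, 0.3605, 0.2979]
tool_rot: [0.68, 0.192, 0.682, -0.19]
wrist_force: [-0.5, -0.4, 0.1]
finger_gap: 0.0003
[-0.165  0.531 -0.765  1.361  0.36   1.391  0.101] [0.55251832 0.36046305 0.29793671] 0.00025239240089319727
```

View pics/top1.png

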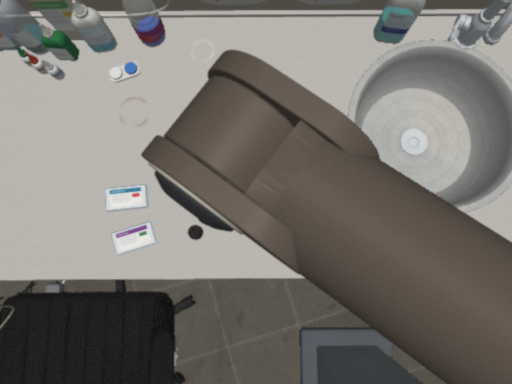

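View pics/wrist1.png

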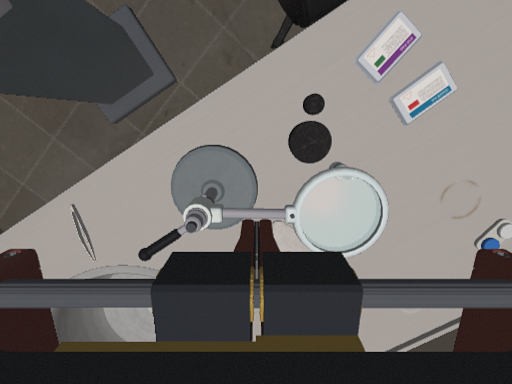

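```bash
python3 -m jog '[{"claw":0,"dx":0,"dy":0,"dz":-40,"twist":0},{"claw":0,"dx":0,"dy":0,"dz":-40,"twist":0},{"claw":0,"dx":0,"dy":0,"dz":-40,"twist":0},{"claw":0,"dx":0,"dy":0,"dz":-35,"twist":0},{"claw":0,"dx":0,"dy":0,"dz":-25,"twist":0},{"claw":0,"dx":0,"dy":0,"dz":0,"twist":0}]'; python3 -c "
from h import *
import cv2
s=r.state();print(s['qpos'].round(3),s['ee_pos'],s['wrist_force'])
for n in('side','wrist'): cv2.imwrite(f'pics/{n}2.png',get_image(n)['color'][:,:,::-1])"
```

```text
t: 4.05
ee_pos: [0.5575, 0.3497, 0.1135]
tool_rot: [0.678, 0.194, 0.681, -0.198]
wrist_force: [-0.7, -0.4, 0.6]
finger_gap: 0.0003
[-0.18   0.677 -0.694  1.577  0.474  1.07   0.008] [0.55746715 0.34973255 0.11350033] [-0.71455534 -0.43934356  0.60266652]
```

View pics/side2.png

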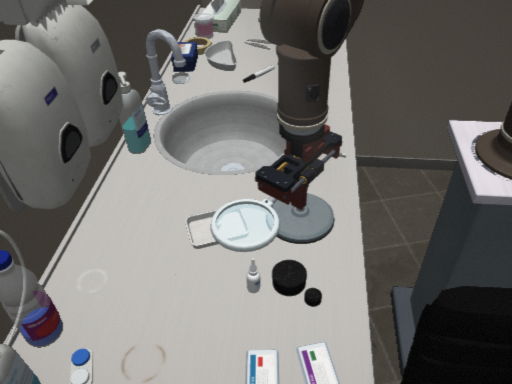

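View pics/wrist2.png

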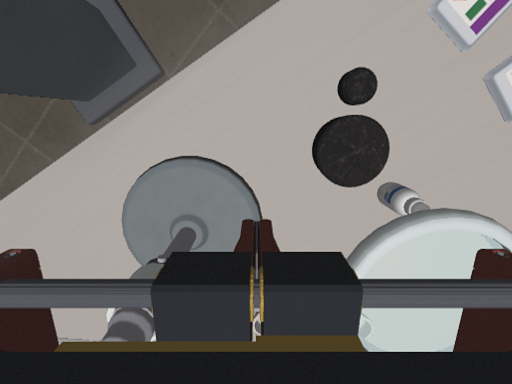

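```bash
python3 - <<'E'
from h import *
C=np.array([.554,.272])
f=lambda a,o=.0165,l=.070:C+l*np.array([np.cos(a),np.sin(a)])+o*np.array([-np.sin(a),np.cos(a)])
A=np.linspace(1.012,.332,18)
P=np.array([f(a) for a in A])*1000;c=np.round(P)
print(P[0],np.diff(c,axis=0).astype(int).tolist(),P[-1])
E
python3 -m jog '[{"claw":0,"dx":4,"dy":-2,"dz":2,"twist":0},{"claw":0,"dx":4,"dy":-2,"dz":2,"twist":0},{"claw":0,"dx":4,"dy":-2,"dz":0,"twist":0},{"claw":0,"dx":2,"dy":-1,"dz":0,"twist":0},{"claw":0,"dx":0,"dy":0,"dz":0,"twist":0}]'
```

```text
[577.12137077 340.10030994] [[3, -1], [2, -1], [3, -1], [3, -1], [2, -2], [3, -1], [2, -2], [2, -2], [3, -1], [2, -2], [2, -2], [2, -2], [2, -2], [2, -3], [2, -2], [1, -2], [2, -3]] [614.79954696 310.4143865 ]
t: 4.65
ee_pos: [0.5724, 0.3461, 0.1219]
tool_rot: [0.68, 0.195, 0.679, -0.195]
wrist_force: [0.2, 0.3, 0.0]
finger_gap: 0.0005
```

```bash
python3 -m jog '[{"claw":0,"dx":2,"dy":-3,"dz":0,"twist":0},{"claw":0,"dx":3,"dy":-3,"dz":0,"twist":0},{"claw":0,"dx":3,"dy":-1,"dz":0,"twist":-0.04},{"claw":0,"dx":2,"dy":-1,"dz":0,"twist":-0.04},{"claw":0,"dx":3,"dy":-1,"dz":0,"twist":-0.04},{"claw":0,"dx":3,"dy":-1,"dz":0,"twist":-0.04},{"claw":0,"dx":2,"dy":-2,"dz":0,"twist":-0.04},{"claw":0,"dx":3,"dy":-1,"dz":0,"twist":-0.04},{"claw":0,"dx":0,"dy":0,"dz":0,"twist":0}]'; python3 -c "
from h import *
import cv2
s=r.state();print(s['ee_pos'],s['wrist_force'])
for n in('side','top','wrist'): cv2.imwrite(f'pics/{n}3.png',get_image(n)['color'][:,:,::-1])"
```

```text
t: 5.55
ee_pos: [0.5924, 0.3338, 0.1215]
tool_rot: [0.651, 0.275, 0.652, -0.275]
wrist_force: [-1.5, 0.8, -0.0]
finger_gap: 0.0007
[0.59239151 0.33375811 0.12148634] [-1.48176943  0.7771973  -0.01400365]
```

View pics/side3.png

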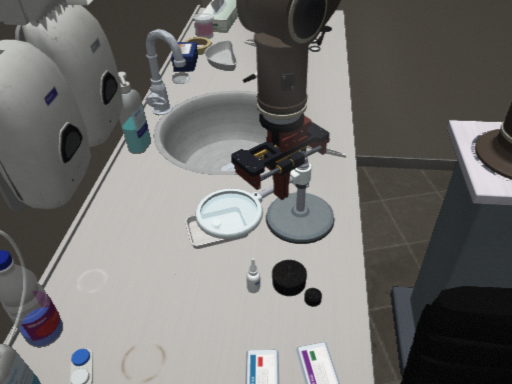

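View pics/top3.png

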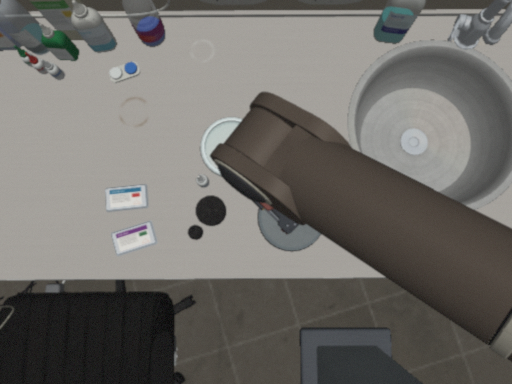

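View pics/wrist3.png

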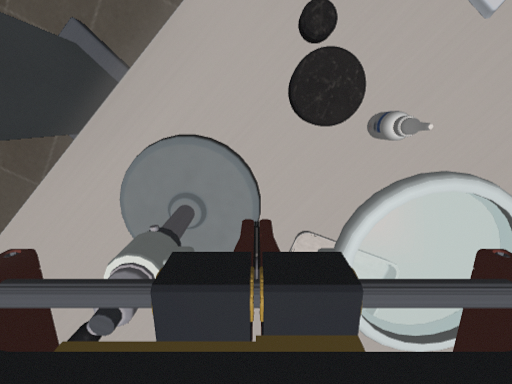

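```bash
python3 -m jog '[{"claw":0,"dx":2,"dy":-2,"dz":0,"twist":-0.04},{"claw":0,"dx":2,"dy":-2,"dz":0,"twist":-0.04},{"claw":0,"dx":3,"dy":-1,"dz":0,"twist":-0.04},{"claw":0,"dx":2,"dy":-2,"dz":0,"twist":-0.04},{"claw":0,"dx":2,"dy":-2,"dz":0,"twist":-0.04},{"claw":0,"dx":2,"dy":-2,"dz":0,"twist":-0.04},{"claw":0,"dx":2,"dy":-2,"dz":0,"twist":-0.04},{"claw":0,"dx":2,"dy":-3,"dz":0,"twist":-0.04},{"claw":0,"dx":2,"dy":-2,"dz":0,"twist":-0.04},{"claw":0,"dx":0,"dy":0,"dz":0,"twist":0}]'; cat >> h.py <<'E'
import cv2
C=np.array([.554,.272])
def overlay(name,ang,out,box,fx,z=.1385):
    d=get_image(name);im=d['color'][:,:,::-1].copy();u0,v0,u1,v1=box
    im=cv2.resize(im[v0:v1,u0:u1],None,fx=fx,fy=fx,interpolation=cv2.INTER_CUBIC)
    m=C+.18*np.array([np.cos(ang),np.sin(ang)])
    for rr,col,zz in((.062,(0,0,255),z),(.0535,(0,255,0),z)):
        pts=[(pix(d,[m[0]+rr*np.cos(t),m[1]+rr*np.sin(t),zz])-[u0,v0]+.5)*fx for t in np.linspace(0,6.2832,60)]
        cv2.polylines(im,[np.round(pts).astype(int)],True,col,1)
    cv2.imwrite(out,im)
E
python3 -c "
from h import *
s=r.state();print(s['ee_pos'],s['wrist_force'])
p=s['ee_pos'][:2]-C;a=np.arctan2(p[1],p[0])-np.arcsin(.0165/np.hypot(*p));print(a,np.hypot(*p))
overlay('side',a,'pics/s4.png',(160,120,340,270),4)
cv2.imwrite('pics/w4.png',get_image('wrist')['color'][:,:,::-1])"
```

```text
t: 6.7
ee_pos: [0.6121, 0.3153, 0.1217]
tool_rot: [0.592, 0.388, 0.591, -0.387]
wrist_force: [-0.8, 1.4, -1.7]
finger_gap: 0.0007
[0.61212286 0.31529812 0.1216697 ] [-0.80906498  1.39348854 -1.70933491]
0.4105851670525063 0.07247754767778085
```

View pics/s4.png

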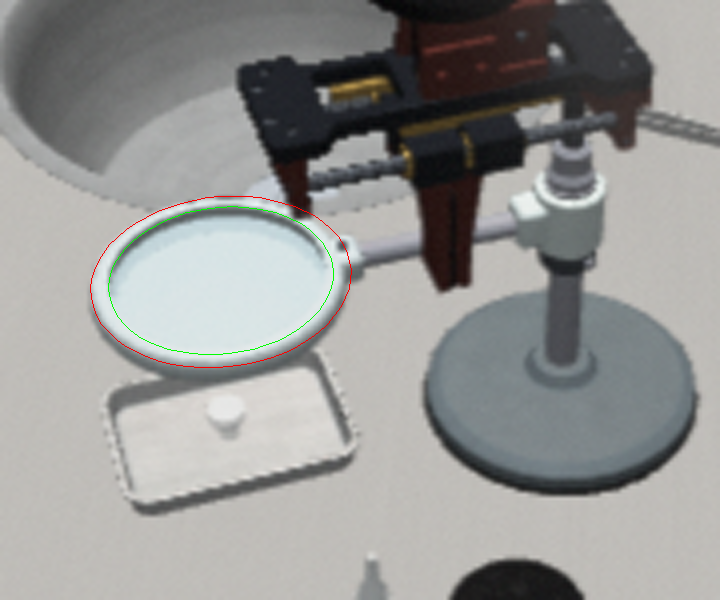

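View pics/w4.png

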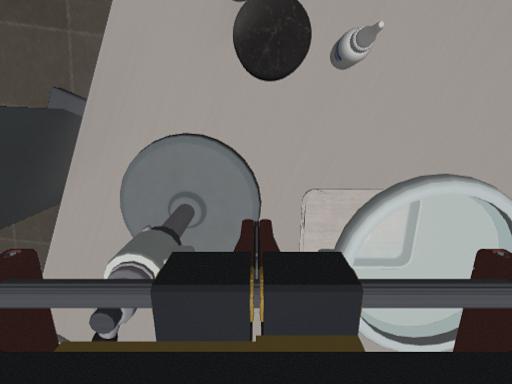

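```bash
python3 - <<'E'
from h import *
s=get_image('side')
f=lambda u,v:((u+.5)/4-.5+160,(v+.5)/4-.5+120)
for n,u,v,z in[('prism top',226,404,.025),('prism bottom',229,437,.004),('traycL',122,0,.016)]:
    print(n,proj_ray(s,f(u,v),z).round(4))
im=s['color'][:,:,::-1][205:240,200:235];cv2.imwrite('pics/pr.png',cv2.resize(im,None,fx=16,fy=16,interpolation=cv2.INTER_CUBIC))
t=cv2.imread('pics/top0.png')[120:156,252:288];cv2.imwrite('pics/prt.png',cv2.resize(t,None,fx=16,fy=16,interpolation=cv2.INTER_CUBIC))
E
```

```text
prism top [0.7312 0.3181 0.025 ]
prism bottom [0.7307 0.3223 0.004 ]
traycL [ 0.877  -0.0788  0.016 ]
```

View pics/pr.png

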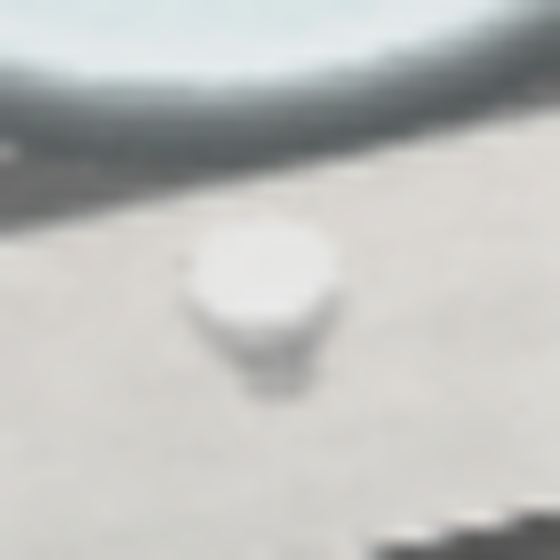

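View pics/prt.png

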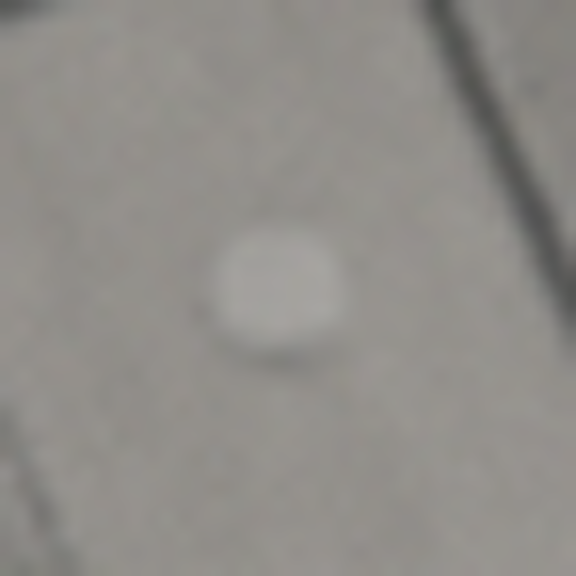

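```bash
python3 - <<'E'
from h import *
s=get_image('side');t=get_image('top')
a=proj_ray(s,(200+263.5/16-.5,205+278.5/16-.5),.024);b=proj_ray(t,(252+280.5/16-.5,120+288.5/16-.5),.024)
print(a,b)
for p in(a,b,(a+b)/2):
    w=p[:2]-C;print(np.hypot(*w),np.arctan2(w[1],w[0]))
E
```

```text
[0.73109741 0.32097556 0.024     ] [0.73043376 0.31949518 0.024     ]
0.18374465811985471 0.26980284284417994
0.18271470946664828 0.2629618656824718
0.1832286119327378 0.2663919677202541
```

```bash
python3 -m jog '[{"claw":0,"dx":1,"dy":-2,"dz":0,"twist":-0.03},{"claw":0,"dx":2,"dy":-2,"dz":0,"twist":-0.03},{"claw":0,"dx":1,"dy":-2,"dz":0,"twist":-0.03},{"claw":0,"dx":0.5,"dy":-1,"dz":0,"twist":-0.03},{"claw":0,"dx":0,"dy":0,"dz":0,"twist":0},{"claw":0,"dx":0,"dy":0,"dz":0,"twist":0}]'; python3 -c "
from h import *
s=r.state();print(s['ee_pos'],s['wrist_force'])
p=s['ee_pos'][:2]-C;a=np.arctan2(p[1],p[0])-np.arcsin(.0165/np.hypot(*p));print(a,np.hypot(*p))
overlay('side',a,'pics/s5.png',(160,120,340,270),4)
"
```

```text
t: 7.55
ee_pos: [0.6166, 0.3082, 0.1217]
tool_rot: [0.568, 0.422, 0.567, -0.422]
wrist_force: [0.0, 1.9, -0.3]
finger_gap: 0.0007
[0.61661518 0.30818278 0.12174943] [ 0.00933086  1.94459668 -0.31339627]
0.29379341570891687 0.07231773251411089
```

View pics/s5.png

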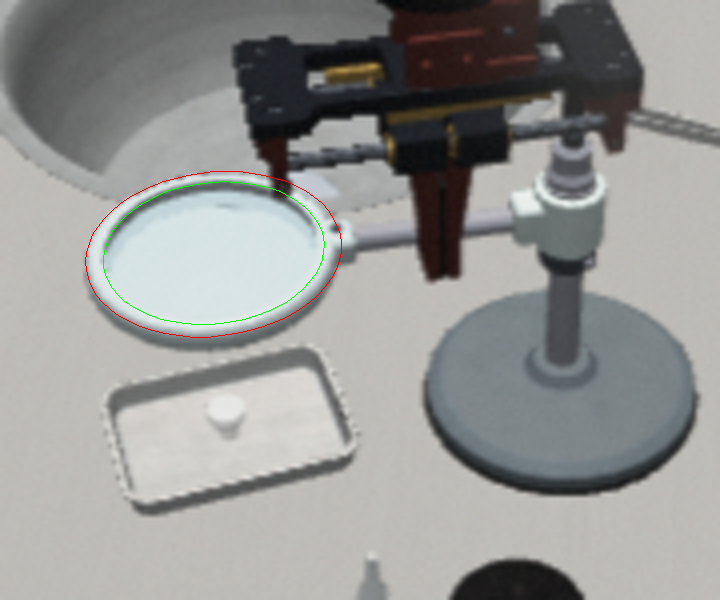

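```bash
python3 -m jog '[{"claw":0,"dx":0.5,"dy":-1,"dz":0,"twist":-0.02},{"claw":0,"dx":0.2,"dy":-0.4,"dz":0,"twist":0},{"claw":0,"dx":0,"dy":0,"dz":0,"twist":0},{"claw":0,"dx":0,"dy":0,"dz":0,"twist":0}]'; python3 -c "
from h import *
s=r.state();print(s['ee_pos'],s['wrist_force'])
p=s['ee_pos'][:2]-C;a=np.arctan2(p[1],p[0])-np.arcsin(.0165/np.hypot(*p));print(a,np.hypot(*p))
"
python3 -m jog '[{"claw":0,"dx":-2,"dy":6,"dz":0,"twist":0},{"claw":0,"dx":-4,"dy":14,"dz":0,"twist":0},{"claw":0,"dx":-4,"dy":14,"dz":10,"twist":0},{"claw":0,"dx":0,"dy":0,"dz":40,"twist":0},{"claw":0,"dx":0,"dy":0,"dz":40,"twist":0},{"claw":0,"dx":0,"dy":0,"dz":40,"twist":0},{"claw":0,"dx":0,"dy":0,"dz":40,"twist":0},{"claw":0,"dx":0,"dy":0,"dz":0,"twist":0}]'
```

```text
t: 8.0
ee_pos: [0.6172, 0.3072, 0.1218]
tool_rot: [0.563, 0.428, 0.563, -0.427]
wrist_force: [1.6, 3.1, 0.1]
finger_gap: 0.0005
[0.61715579 0.30724827 0.12175929] [1.55496842 3.06037365 0.0695479 ]
0.27889366451330555 0.07232630506168633
t: 8.8
ee_pos: [0.6077, 0.3445, 0.2995]
tool_rot: [0.565, 0.431, 0.562, -0.424]
wrist_force: [-0.0, 0.3, -0.2]
finger_gap: 0.0005
```

```bash
python3 -m jog '[{"claw":0,"dx":-10,"dy":-40,"dz":0,"twist":0.08},{"claw":0,"dx":-10,"dy":-45,"dz":0,"twist":0.08},{"claw":0,"dx":-10,"dy":-45,"dz":0,"twist":0.08},{"claw":0,"dx":-10,"dy":-45,"dz":0,"twist":0.08},{"claw":0,"dx":-10,"dy":-45,"dz":0,"twist":0.08},{"claw":0,"dx":-10,"dy":-45,"dz":0,"twist":0.08},{"claw":0,"dx":-10,"dy":-45,"dz":0,"twist":0.08},{"claw":0,"dx":-10,"dy":-45,"dz":0,"twist":0.08},{"claw":0,"dx":-10,"dy":-45,"dz":0,"twist":0.08},{"claw":0,"dx":0,"dy":0,"dz":0,"twist":0}]'; python3 -c "
from h import *
s=r.state();print(s['ee_pos'],s['qpos'].round(2))
cv2.imwrite('pics/top6.png',get_image('top')['color'][:,:,::-1])
overlay('top',.275,'pics/t6.png',(180,90,350,240),4)
overlay('side',.275,'pics/s6.png',(160,120,340,270),4)
"
```

```text
t: 9.8
ee_pos: [0.5156, -0.0654, 0.2914]
tool_rot: [0.677, 0.202, 0.677, -0.205]
wrist_force: [0.4, -0.2, -0.3]
finger_gap: 0.0006
[ 0.51557514 -0.06543052  0.29143194] [ 0.56  0.24 -0.63  1.72  0.15  1.24  0.88]
```

View pics/t6.png

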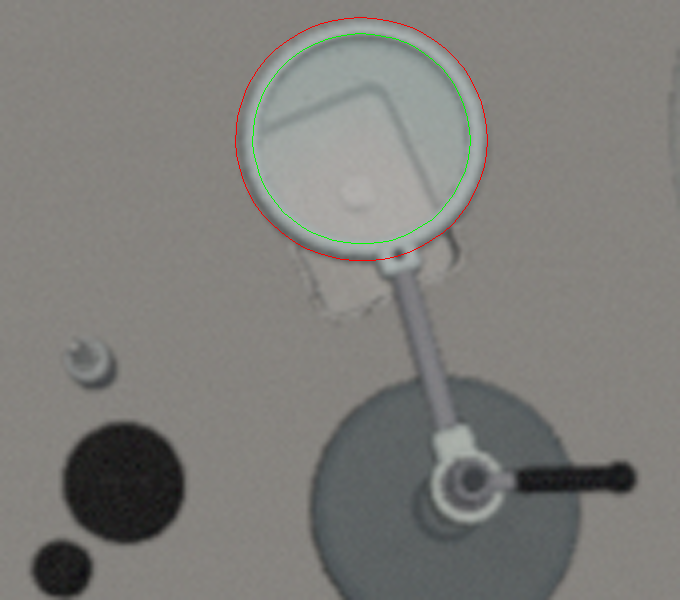

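View pics/s6.png

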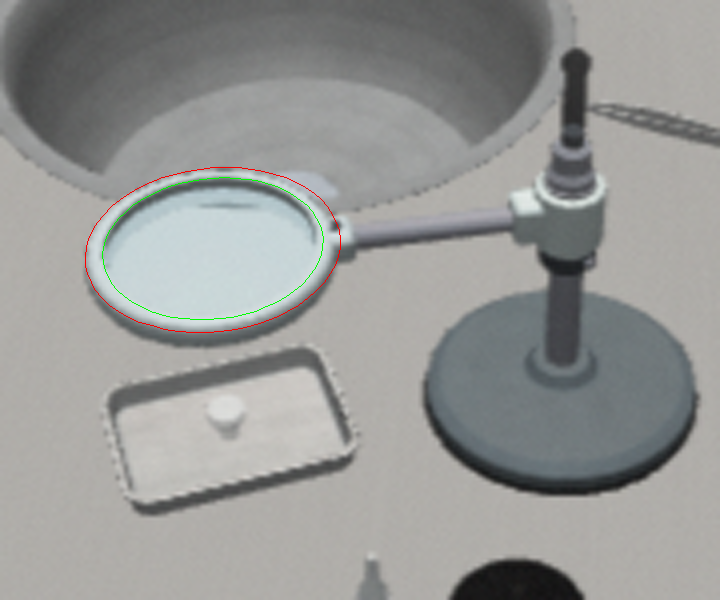

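```bash
cat >> h.py <<'E'
from scipy.ndimage import map_coordinates
def lensfit(d):
    im=d['color'].astype(float).mean(2);T=np.linspace(0,2*np.pi,240,endpoint=False);best=[]
    def mean(m,rr,z):
        p=np.array([pix(d,[m[0]+rr*np.cos(t),m[1]+rr*np.sin(t),z]) for t in T]);return map_coordinates(im,[p[:,1],p[:,0]],order=1)
    def cost(m):
        return -sum(np.mean(mean(m,rr,.1385)) for rr in(.056,.0575,.059))+.7*sum(np.mean(mean(m,rr,.1385)) for rr in(.064,.066,))
    from scipy.optimize import minimize
    out=[]
    for g in((0,0),(.003,0),(0,.003)):
        o=minimize(cost,g0+np.array(g),method='Nelder-Mead',options=dict(initial_simplex=[g0+np.array(g)+e for e in np.array([[0,0],[.004,0],[0,.004]])]))
        out.append((o.fun,*o.x))
    b=min(out);m=np.array(b[1:]);w=m-C;return b,np.hypot(*w),np.arctan2(w[1],w[0])
g0=C+.18*np.array([np.cos(.275),np.sin(.275)])
E
python3 -c "
from h import *
print(lensfit(get_image('top')));print(lensfit(get_image('side')))"
```

```text
((np.float64(-286.4807002566439), np.float64(0.7290589242621164), np.float64(0.3186755450866152)), np.float64(0.18117459389478988), np.float64(0.2605659410405615))
((np.float64(-385.06133621287665), np.float64(0.7285670493643804), np.float64(0.3206826864725413)), np.float64(0.1812281950634883), np.float64(0.2719667841050981))
```

```bash
python3 -m jog '[{"claw":0,"dx":9,"dy":36,"dz":0,"twist":0.075},{"claw":0,"dx":9,"dy":36,"dz":0,"twist":0.075},{"claw":0,"dx":9,"dy":36,"dz":0,"twist":0.075},{"claw":0,"dx":9,"dy":36,"dz":0,"twist":0.075},{"claw":0,"dx":9,"dy":36,"dz":0,"twist":0.075},{"claw":0,"dx":9,"dy":36,"dz":0,"twist":0.075},{"claw":0,"dx":9,"dy":36,"dz":0,"twist":0.075},{"claw":0,"dx":9,"dy":35,"dz":0,"twist":0.075},{"claw":0,"dx":0,"dy":0,"dz":0,"twist":0},{"claw":0,"dx":0,"dy":0,"dz":0,"twist":0}]'; python3 -c "
from h import *
s=r.state();print(s['ee_pos'],s['qpos'].round(2))
cv2.imwrite('pics/w7.png',get_image('wrist')['color'][:,:,::-1])
"
```

```text
t: 11.05
ee_pos: [0.588, 0.2308, 0.2912]
tool_rot: [0.707, -0.008, 0.707, 0.009]
wrist_force: [0.0, -0.0, 0.0]
finger_gap: 0.0007
[0.58800253 0.23075454 0.29116636] [ 0.08  0.49 -0.8   1.44  0.35  1.35  0.86]
```

View pics/w7.png

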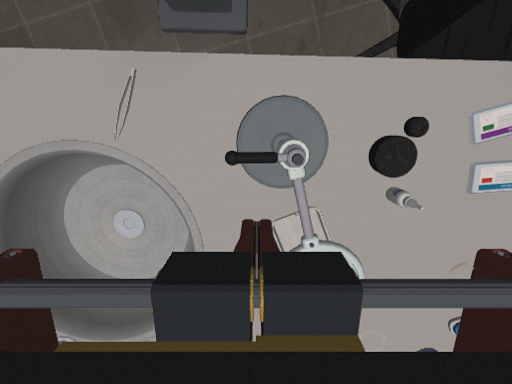

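```bash
python3 -m jog '[{"claw":0,"dx":0,"dy":-11,"dz":-20,"twist":0},{"claw":0,"dx":0,"dy":0,"dz":-35,"twist":0},{"claw":0,"dx":0,"dy":0,"dz":-35,"twist":0},{"claw":0,"dx":0,"dy":0,"dz":-30,"twist":0},{"claw":0,"dx":0,"dy":0,"dz":-15,"twist":0},{"claw":0,"dx":0,"dy":0,"dz":0,"twist":0},{"claw":0,"dx":0,"dy":0,"dz":0,"twist":0}]'; python3 -c "
from h import *
s=r.state();print(s['ee_pos'],s['wrist_force'])
cv2.imwrite('pics/w8.png',get_image('wrist')['color'][:,:,::-1])
im=get_image('side')['color'][120:270,200:380,::-1];cv2.imwrite('pics/s8.png',cv2.resize(im,None,fx=4,fy=4))
f=lambda q,l=.052,o=.016:1000*(C+l*np.array([np.cos(q),np.sin(q)])+o*np.array([-np.sin(q),np.cos(q)]))
P=np.array([f(q) for q in np.linspace(-1.546,-2.846,27)]);print(P[[0,6,13,20,26]]);print(np.diff(np.round(P,0),axis=0).astype(int).tolist())
"
```

```text
t: 11.8
ee_pos: [0.5896, 0.2171, 0.1579]
tool_rot: [0.707, -0.007, 0.707, 0.007]
wrist_force: [0.2, 0.0, 0.8]
finger_gap: 0.0001
[0.58957187 0.21710027 0.15789104] [0.17334192 0.01222435 0.83041728]
[[571.28435825 220.41268606]
 [555.26728445 217.60887949]
 [536.53985647 220.47191651]
 [519.92955075 229.58296936]
 [508.91616697 241.54596907]]
[[-2, 0], [-3, -1], [-3, -1], [-2, 0], [-3, 0], [-3, 0], [-2, 0], [-3, 0], [-3, 0], [-3, 0], [-2, 1], [-3, 1], [-2, 0], [-3, 1], [-3, 1], [-2, 2], [-2, 1], [-3, 1], [-2, 2], [-2, 2], [-2, 1], [-2, 2], [-2, 2], [-2, 2], [-2, 2], [-1, 3]]
```

View pics/w8.png

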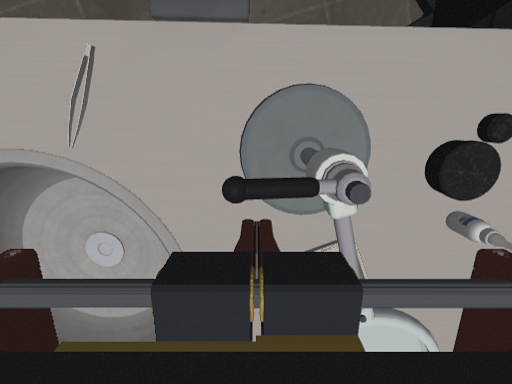

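View pics/s8.png

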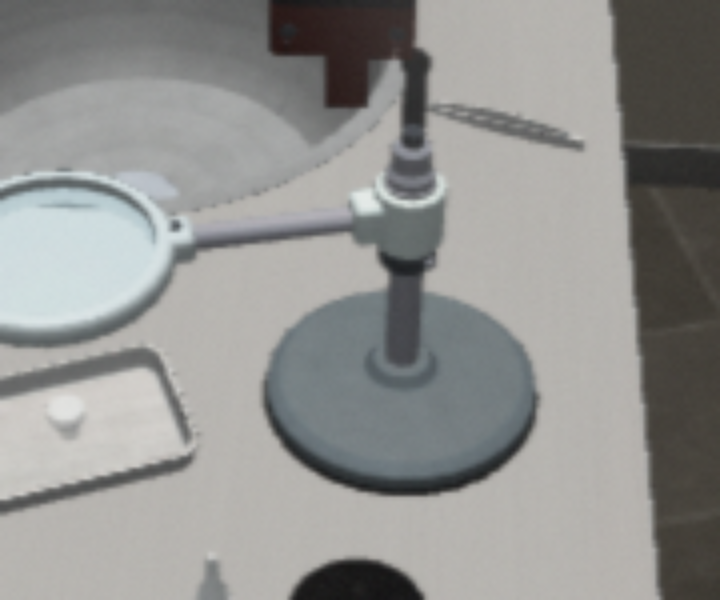

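```bash
python3 -m jog '[{"claw":0,"dx":-5,"dy":1,"dz":-1,"twist":0},{"claw":0,"dx":-5,"dy":1,"dz":-1,"twist":0},{"claw":0,"dx":-5,"dy":1,"dz":-1,"twist":0},{"claw":0,"dx":-3,"dy":0,"dz":0,"twist":0},{"claw":0,"dx":-2,"dy":0,"dz":0,"twist":-0.05},{"claw":0,"dx":-3,"dy":-1,"dz":0,"twist":-0.05},{"claw":0,"dx":-3,"dy":-1,"dz":0,"twist":-0.05},{"claw":0,"dx":-2,"dy":0,"dz":0,"twist":-0.05},{"claw":0,"dx":-3,"dy":0,"dz":0,"twist":-0.05},{"claw":0,"dx":-3,"dy":0,"dz":0,"twist":-0.05},{"claw":0,"dx":0,"dy":0,"dz":0,"twist":0}]'; python3 -c "
from h import *
s=r.state();print(s['ee_pos'],s['wrist_force'])
p=s['ee_pos'][:2]-C;print('lever',np.arctan2(p[1],p[0])-np.arcsin(.016/np.hypot(*p)),np.hypot(*p))
cv2.imwrite('pics/w9.png',get_image('wrist')['color'][:,:,::-1])
im=get_image('side')['color'][120:270,200:380,::-1];cv2.imwrite('pics/s9.png',cv2.resize(im,None,fx=4,fy=4))
"
```

```text
t: 13.0
ee_pos: [0.5553, 0.2176, 0.1539]
tool_rot: [0.701, 0.098, 0.7, -0.099]
wrist_force: [2.8, -1.5, 0.2]
finger_gap: 0.0003
[0.5553067  0.21762963 0.15394005] [ 2.80256229 -1.50421765  0.1656631 ]
lever -1.845378593284406 0.05438607039296815
```

View pics/w9.png

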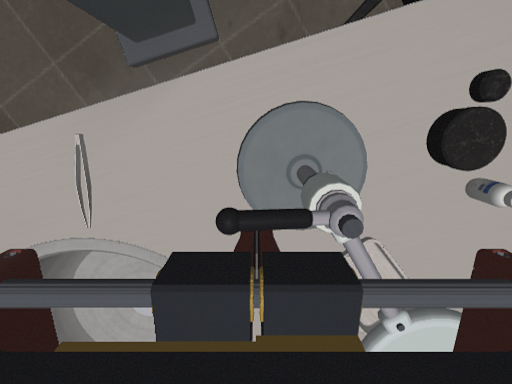

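View pics/s9.png

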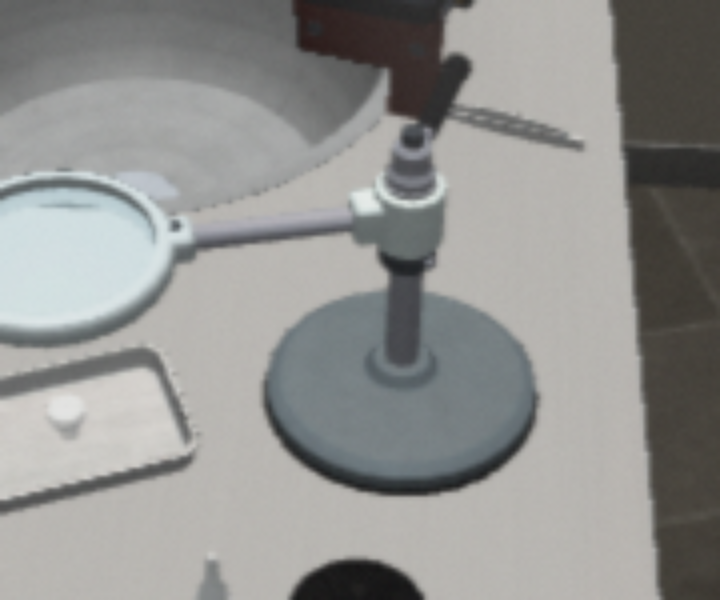

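Lever is turning, force ~3 N, the arm stays put. Continuing.

```bash
python3 -m jog '[{"claw":0,"dx":-2,"dy":0,"dz":0,"twist":-0.05},{"claw":0,"dx":-3,"dy":0,"dz":0,"twist":-0.05},{"claw":0,"dx":-3,"dy":0,"dz":0,"twist":-0.05},{"claw":0,"dx":-3,"dy":0,"dz":0,"twist":-0.05},{"claw":0,"dx":-2,"dy":1,"dz":0,"twist":-0.05},{"claw":0,"dx":-3,"dy":1,"dz":0,"twist":-0.05},{"claw":0,"dx":-2,"dy":0,"dz":0,"twist":-0.05},{"claw":0,"dx":-3,"dy":1,"dz":0,"twist":-0.05},{"claw":0,"dx":-3,"dy":1,"dz":0,"twist":-0.05},{"claw":0,"dx":-2,"dy":2,"dz":0,"twist":-0.05},{"claw":0,"dx":-2,"dy":1,"dz":0,"twist":-0.05},{"claw":0,"dx":-3,"dy":1,"dz":0,"twist":-0.05},{"claw":0,"dx":-2,"dy":2,"dz":0,"twist":-0.05},{"claw":0,"dx":-2,"dy":2,"dz":0,"twist":-0.05},{"claw":0,"dx":0,"dy":0,"dz":0,"twist":0}]'; python3 -c "
from h import *
s=r.state();print(s['ee_pos'],s['wrist_force'])
p=s['ee_pos'][:2]-C;print('lever',np.arctan2(p[1],p[0])-np.arcsin(.016/np.hypot(*p)),np.hypot(*p))
"
```

```text
t: 14.6
ee_pos: [0.5197, 0.2298, 0.1537]
tool_rot: [0.624, 0.332, 0.624, -0.333]
wrist_force: [-0.0, -2.8, 1.0]
finger_gap: 0.0006
[0.51971678 0.22983422 0.15369085] [-0.01456831 -2.7535254   0.96525504]
lever -2.5522970694169573 0.054344198154524785
```

```bash
python3 -m jog '[{"claw":0,"dx":-2,"dy":1,"dz":0,"twist":-0.05},{"claw":0,"dx":-2,"dy":2,"dz":0,"twist":-0.05},{"claw":0,"dx":-2,"dy":2,"dz":0,"twist":-0.05},{"claw":0,"dx":-2,"dy":2,"dz":0,"twist":-0.05},{"claw":0,"dx":-1.5,"dy":2,"dz":0,"twist":-0.05},{"claw":0,"dx":0,"dy":0,"dz":0,"twist":0},{"claw":0,"dx":0,"dy":0,"dz":0,"twist":0}]'; python3 -c "
from h import *
s=r.state();print(s['ee_pos'],s['wrist_force'])
p=s['ee_pos'][:2]-C;print('lever',np.arctan2(p[1],p[0])-np.arcsin(.016/np.hypot(*p)),np.hypot(*p))
"
```

```text
t: 15.3
ee_pos: [0.5139, 0.233, 0.1537]
tool_rot: [0.58, 0.407, 0.575, -0.41]
wrist_force: [9.4, -16.1, 2.4]
finger_gap: 0.0006
[0.51393279 0.23301191 0.15365692] [  9.43806988 -16.10929607   2.36820383]
lever -2.660098211780853 0.05590574205875052
```

```bash
python3 -c "
from h import *
s=r.state();print(s['ee_pos'],s['wrist_force'])
cv2.imwrite('pics/w10.png',get_image('wrist')['color'][:,:,::-1])
im=get_image('side')['color'][120:270,200:380,::-1];cv2.imwrite('pics/s10.png',cv2.resize(im,None,fx=4,fy=4))
"
```

```text
[0.51393279 0.23301191 0.15365692] [  9.43806988 -16.10929607   2.36820383]
```

View pics/w10.png

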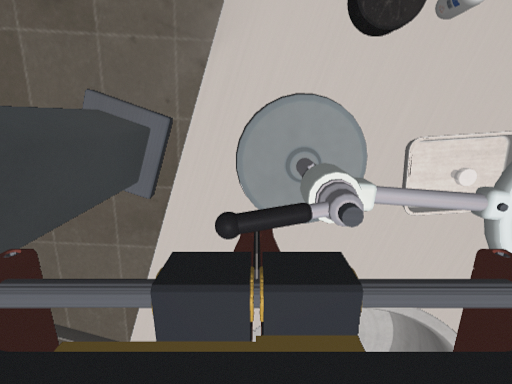

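View pics/s10.png

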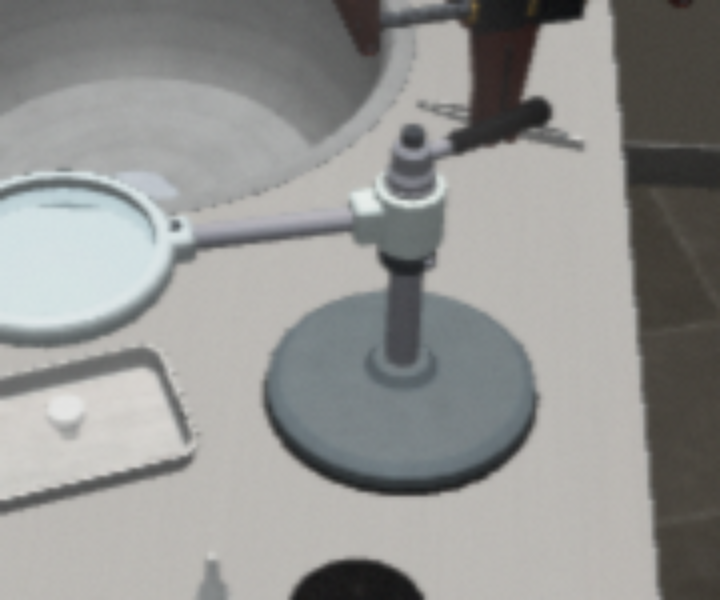

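```bash
python3 -m jog '[{"claw":0,"dx":2,"dy":-3,"dz":0,"twist":0},{"claw":0,"dx":4,"dy":-8,"dz":0,"twist":0},{"claw":0,"dx":8,"dy":-15,"dz":0,"twist":0},{"claw":0,"dx":8,"dy":-15,"dz":20,"twist":0},{"claw":0,"dx":0,"dy":-20,"dz":40,"twist":0},{"claw":0,"dx":0,"dy":-30,"dz":35,"twist":0},{"claw":0,"dx":0,"dy":-45,"dz":0,"twist":0},{"claw":0,"dx":0,"dy":-45,"dz":0,"twist":0},{"claw":0,"dx":0,"dy":-45,"dz":0,"twist":0},{"claw":0,"dx":0,"dy":-45,"dz":0,"twist":0},{"claw":0,"dx":0,"dy":-30,"dz":0,"twist":0},{"claw":0,"dx":0,"dy":0,"dz":0,"twist":0}]'; python3 -c "
from h import *
s=r.state();print(s['ee_pos'],s['wrist_force'])
t=get_image('top');print(lensfit(t),lensfit(get_image('side')))
overlay('top',.265,'pics/t11.png',(180,90,350,240),4)
"
```

```text
t: 16.6
ee_pos: [0.5321, -0.0667, 0.2482]
tool_rot: [0.577, 0.409, 0.577, -0.409]
wrist_force: [-0.1, 0.3, -0.5]
finger_gap: 0.0007
[ 0.53206543 -0.0666696   0.24820764] [-0.13867108  0.30269969 -0.46338626]
((np.float64(-286.2910337965347), np.float64(0.7290409825385389), np.float64(0.31867442310042354)), np.float64(0.18115696878622806), np.float64(0.2605854719886107)) ((np.float64(-385.46178573422526), np.float64(0.7285425711226954), np.float64(0.3206655649249411)), np.float64(0.18120001750437226), np.float64(0.27191205600764073))
```

View pics/t11.png

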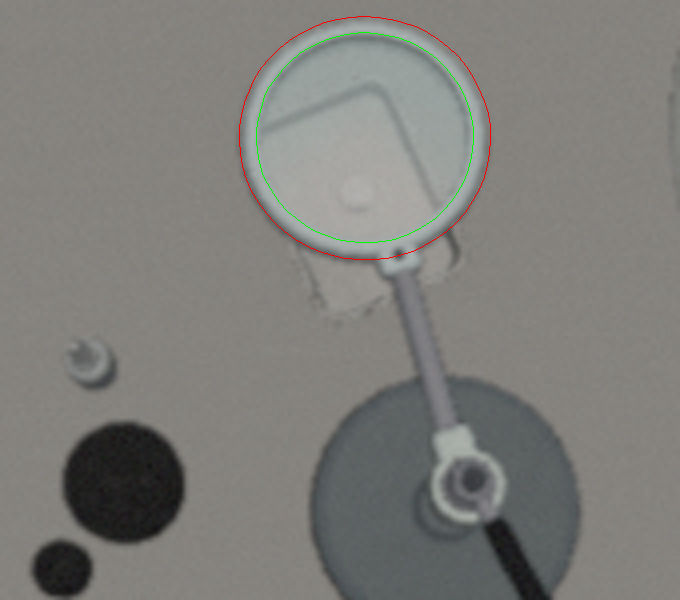

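```bash
cat > ring.py <<'E'
from h import *
from scipy.optimize import least_squares
def ring(d,m0):
    im=cv2.GaussianBlur(d['color'].astype(np.float32).mean(2),(0,0),.7)
    m=np.array(m0,float)
    for it in range(6):
        rs=np.linspace(.050,.066,65);cs=[];ts=[]
        for t in np.linspace(0,2*np.pi,180,endpoint=False):
            p=np.array([pix(d,[m[0]+a*np.cos(t),m[1]+a*np.sin(t),.1385]) for a in rs])
            v=map_coordinates(im,[p[:,1],p[:,0]],order=1)
            w=np.clip(v-np.percentile(v,40),0,None)
            cs.append((w*rs).sum()/w.sum());ts.append(t)
        cs=np.array(cs);ts=np.array(ts)
        f=lambda x:cs-x[2]-x[0]*np.cos(ts)-x[1]*np.sin(ts)
        o=least_squares(f,[0,0,.058],loss='soft_l1',f_scale=.0008);m=m+o.x[:2]
    w=m-C;return m,o.x[2],np.hypot(*w),np.arctan2(w[1],w[0])
if __name__=='__main__':
    print(ring(get_image('top'),(.729,.319)));print(ring(get_image('side'),(.729,.319)))
    im=get_image('top')['color'][:,:,::-1]
    cv2.imwrite('pics/t12.png',cv2.resize(im[180:270,250:370],None,fx=6,fy=6,interpolation=cv2.INTER_CUBIC))
    im=get_image('side')['color'][:,:,::-1]
    cv2.imwrite('pics/s12.png',cv2.resize(im[110:230,260:370],None,fx=5,fy=5,interpolation=cv2.INTER_CUBIC))
E
python3 ring.py
```

```text
(array([0.72922709, 0.31881057]), np.float64(0.05439461237966966), np.float64(0.1813718888511122), np.float64(0.2610464296242369))
(array([0.72908897, 0.31748656]), np.float64(0.054846528739757046), np.float64(0.18090100548901558), np.float64(0.2541723811358435))
```

View pics/t12.png

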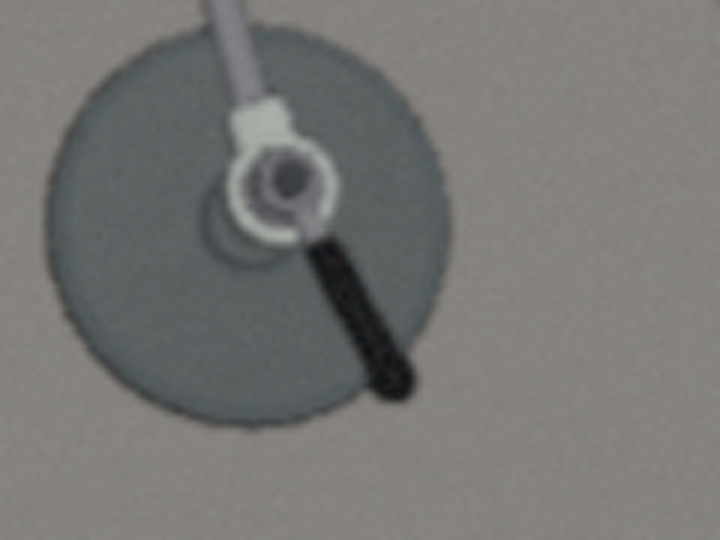

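View pics/s12.png

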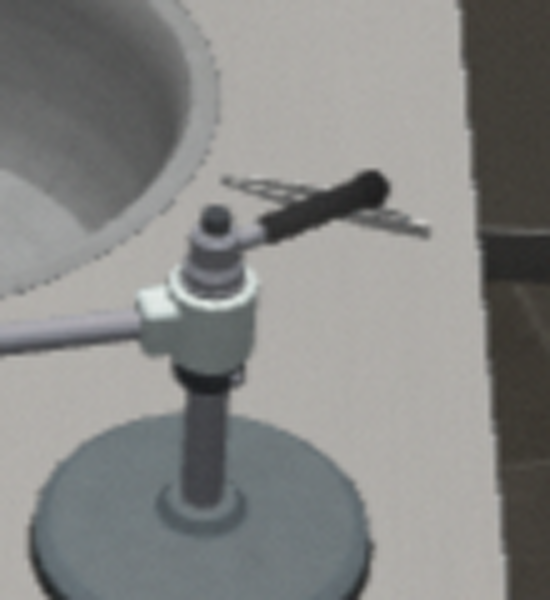

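```bash
python3 - <<'E'
from h import *
d=get_image('top');s=get_image('side')
a=proj_ray(d,(250+394.5/6-.5,180+382.5/6-.5),.174);b=proj_ray(s,(260+372.5/5-.5,110+187.5/5-.5),.174)
for p in(a,b):
    w=p[:2]-C;print(p,np.hypot(*w),np.arctan2(w[1],w[0]))
E
```

```text
[0.49277669 0.24157024 0.174     ] 0.06836859342107553 -2.680324709607443
[0.49410914 0.24032299 0.174     ] 0.06775210913828063 -2.655083747390818
```

```bash
python3 -c "
from cell import r
print(r.finish_job())"
```

```text
the job is handed in; nothing more can be done
None
```

I pushed the magnifier arm round with the shut fingers on the bare bar until the lens was over the prism. Then I pushed the clamp lever clockwise to its stop, backed away and handed the job in after 16.6 s. The pushes took about 3 N, rising to about 19 N when the lever met the stop.

**Lens over prism:** In the top view the lens centre is about 1.5 mm from the prism. Two fits of the side view put it about 2.5 to 4 mm away. The fitted lens directions from the post spread from 0.254 to 0.272 rad, against 0.263 to 0.270 rad for the prism, so the exact offset is only known to a few millimetres.

**Clamp:** The lever turned about 1.12 rad, not the full 1.3. I take it to have started slightly tightened, because it stopped dead at 19 N with nothing else touching it. It stayed in place after I backed off, and I did not push it a second time to confirm.

**Surroundings:** The lens fits were the same before and after tightening. The tray, pot, loupe and dropper look unmoved in the last top picture.

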